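# Park the tube rotator with its stem upright

## Task

Park the tube rotator: with the fingertips, push the arms of its wheel round one after another, whichever way you like, until the steel stem points straight up, then leave the wheel standing still like that. Do not let the wheel spin fast, do not lift, tip or shove the rotator out of its place, and leave the other things on the bench where they stand.

Things in the scene. Friction and masses are not known exactly. Their poses are not given: they have to be found in the camera images.
- rotator: bench tube rotator, loose, 3 kg: dark base plate 180 x 150 mm, 16 mm high, white drive housing 85 x 110 mm, 195 mm high, spanning x 0 to 85 mm, and a six-armed wheel on a level shaft before it. Origin: middle of the underside. x points from the wheel back into the housing, away from the robot, 0.35 to 1.0 rad to the left of straight ahead; y left, z up.
- wheel_hub (a point): centre of the wheel, 55 mm before the rotator's origin, 165 mm above the bench. Axes as the rotator's (it does not turn with the wheel); the axle is x. Hub disc of 26 mm radius; six straight arms 60 degrees apart, 14 mm wide in the wheel's plane, 12 mm thick, straight out to 88 mm from the axle. Five end in an open tube clip, 25 mm wide, reaching to 109 mm; the sixth in the stem.
- stem_tip (a point): outer end of the steel stem, 135 mm from the axle: a 12 mm thick steel rod with a 22 mm collar at its foot and a 20 mm cap (no clip), carrying on the line of the sixth arm. Its z axis points outward along the stem.
- wheel (a joint): turn of the wheel in rad: 0 (or any whole number of turns, 6.283) when the stem points straight up; grows clockwise as the robot sees the wheel, so at 1.57 the stem points level to the right. At the start it lies between 1.2 and 5.08. It turns freely either way without a stop in reach, and friction (0.12 N m, about 2 N at the arms) keeps it wherever it is left.
- tube_left: screw-cap tube, 35 x 35 x 111 mm, standing before the rotator; a bystander. Origin: middle of its underside.
- tube_right: screw-cap tube, 35 x 35 x 111 mm, standing before the rotator; a bystander. Origin: middle of its underside.
- slide_box: small closed box, 34 x 82 x 66 mm; a bystander. Origin: middle of its underside.
- bench_timer: flat count-down timer, 58 x 68 x 20 mm; a bystander. Origin: middle of its underside.
- tape_roll: roll of tape lying flat, 67 mm across, 19 mm high; a bystander. Origin: middle of its underside.
- tip_box: closed pipette-tip box, 86 x 123 x 64 mm; a bystander. Origin: middle of its underside.
- tube_rack: long low rack of tubes, 60 x 230 x 44 mm; a bystander. Origin: middle of its underside.

How it is judged:
At the end, for the whole second after the job is handed in: the stem points straight up within 0.09 rad (5 degrees), the wheel stands still, the rotator stands flat within 30 mm of where it stood, and no other thing has moved more than 30 mm (angle between stem_tip's own z axis and vertical below 0.09 rad and velocity of joint wheel between -0.05 and 0.05 rad/s and angle between rotator's own z axis and vertical below 0.03 rad and distance of each of rotator, tube_left, tube_right, slide_box, bench_timer, tape_roll, tip_box, tube_rack from where it was at the start of the episode below 0.03 m and linear speed of rotator below 0.01 m/s); the robot touches nothing.
It fails at once if the wheel is spun faster than 6 rad/s (about a turn a second) (velocity of joint wheel above 6 rad/s or velocity of joint wheel below -6 rad/s).
It fails at once if the rotator is lifted 10 mm, tipped by more than 0.1 rad or shoved more than 30 mm (height (world z) of rotator above 0.01 m or angle between rotator's own z axis and vertical above 0.1 rad or distance of rotator from where it was at the start of the episode above 0.03 m).
It fails at once if a bystander is lifted or moved by more than 30 mm (distance of any of tube_left, tube_right, slide_box, bench_timer, tape_roll, tip_box, tube_rack from where it was at the start of the episode above 0.03 m).
It also fails if it takes over 64 s, if anything falls off the work surface, if the arm or the gripper's body presses on something with over 40 N, if the wrist force passes 120 N, or if a joint passes its speed limit or range.

## Robot

A 6-joint arm with a two-finger parallel gripper is mounted at the origin on the work surface; the furniture and walls round the work are solid. World frame = base frame: x ahead of the robot, y to its left, z up, the work surface at z = 0. Lengths are in m, angles in rad, forces in N, time in s.
With the tool pointing down it reaches from about 0.375 to 0.925 m from the base axis. Payload 5.7 kg.
Tool frame: the origin (TCP) lies at the very end of the fingers, on their centre line; the grasp point (between the pads) lies 19 mm behind it; z points along the fingers, y is the line along which they close (so a half turn about z gives the same grasp; the last joint's range is limited). The gripper opens to 85 mm and grips with 20 to 120 N. Pads are 22 mm wide; open, the fingers measure 114 mm over their backs; the gripper's body (76 mm by 85 mm) begins 54 mm behind the grasp point. The pads swing forward as they close: fully open they stand 13 mm farther back than shut.
Start: joints at [-1.426, 0.359, 1.51, -0, 1.272, -0.115], TCP at [0.154, -0.58, 0.231] pointing down, gripper open.
Joint ranges: [-2.97, 2.97], [-1.01, 2.36], [0.21, 2.38], [-0.96, 4.11], [0.2, 2.71], [-2.98, 2.98]. Speed limits (rad/s): [2.39, 2.39, 3.14, 3.14, 3.14, 3.14].

## Interface

Orientations are given as [roll, pitch, yaw] about the fixed x, y, z axes, in that order (R = Rz(yaw) Ry(pitch) Rx(roll)).
In Python, from plant import env gives the robot as it stands.
- The arm moves only by the tool carry_out, never from a script. Its argument "targets" is a list of rows, each a list of 5 numbers: the gripper command: -1 is shut, 1 is fully open, values between are in proportion, then the shift along the tool's x, y, z in mm, then the turn about the tool's z in rad. In form: [[fingers, dx, dy, dz, twist], ...]. A call has 1 to 10 rows; each row is the pose to reach, as a shift and turn from the pose commanded when the call began, along the tool's axes at that moment; what a row does not reach only later rows make up. A row lasts 1/12 s, in which the tool goes at most 41.7 mm and 7.16 degrees, less where a joint would pass 70% of its speed; a pose out of reach is approached as far as the arm can. A call with a gripper value outside its range is refused whole. The fingers move at their own pace and stop on an object; the grip force is fixed at half the most. Time passes only in rows, so rows that repeat a pose let the fingers close. It gives the time, the measured TCP pose, the force, the opening and the grip force at its end, in the units of the state.
- env.read_state(): the state, without advancing time (a new reading comes with each control period).
- env.read_camera(name): name is "scene" or "top" or "wrist"; returns a dict with "frame" (420x560x3 uint8, red, green, blue), "z_map" (420x560 float32, m along the optical axis (not along the pixel's ray), 0 where there is no reading), "vertical_fov" (degrees; the focal length in pixels is half the picture's height over the tangent of half this angle, whatever the lens; pixels are square), "cx", "cy" (the principal point, pixels), "dist_coeffs" ([k1, k2, p1, p2, k3] as OpenCV has them; the pictures are not rectified), "camera_from_world" (4x4, takes a point from world to camera coordinates); the wrist camera has in their place "mount" (4x4, takes a point from camera to tool coordinates, whose origin is the TCP and whose axes are the flange's). Camera axes: x right, y down, z forward; pixel columns grow to the right and rows downward; lengths in m; the calibration is good to about 2 mm. A picture is of the moment at which its call begins: read the wrist's pose just before it.
- env.finish_job(): hands the job in; it is judged then, once.
The state is a dict: "clock": time; "q": joint angles; "qvel": joint speeds; "joint_efforts": joint torques, N m; "eef_pos": TCP position; "orientation": TCP orientation; "ft_force": force on the tool from outside, world axes, zero at the start; "wrist_torque": the same for the moment, N m; "width": finger opening in m; "grip_force": force on a finger pad.
Only numpy, scipy, OpenCV 4.12 (cv2) and the standard library are available. Lean on these libraries where they do the work, as an engineer would, in place of code of your own. Each camera call takes 0.05 s, during which the arm holds its last target. There are 200 camera calls.

## Working session

There is one attempt and no reset: what is moved stays moved. The work goes in short steps, Python scripts to look and compute and a tool call to move; the robot and the scene stay as the last step left them, time stands still between calls to the robot, and variables do not carry over. Pictures are saved under pics/ and viewed, at most 10 in all, crops included, and the job is handed in when it is done.

Besides the shell and the picture viewer there is one more tool, called after "Emit:" as name([rows], argument=value, ...), one row to a line, values as JSON. carry_out: Moves the arm, as the interface text tells. Its arguments: {"type":"object","properties":{"targets":{"type":"array"}},"required":["targets"]}

```bash
mkdir -p pics; ls; python3 - <<'E'
from plant import env
import cv2,numpy as np,pickle
s=env.read_state();print(s)
d={}
for n in("scene","top"):
    c=env.read_camera(n);d[n]=c
    cv2.imwrite(f"pics/{n}0.png",c["frame"][:,:,::-1])
    print(n,{k:v for k,v in c.items() if k not in("frame","z_map")})
pickle.dump(d,open("c0.pkl","wb"))
E
```

```text
pics
{'clock': 0.0, 'q': array([-1.42612010e+00,  3.59524623e-01,  1.51146481e+00,  1.59699280e-05,
        1.27248508e+00, -1.15111223e-01]), 'qvel': array([-0.00180114, -0.00091713,  0.00086363,  0.00147145, -0.00134181,
       -0.00015773]), 'joint_efforts': array([ 2.40892994e-03, -5.27606928e+01, -2.78616482e+01,  1.09548705e-05,
        1.32963213e-02, -1.39642486e-05]), 'eef_pos': array([ 0.15401613, -0.57917866,  0.23042958]), 'orientation': array([-3.13972499e+00, -2.31300470e-04,  2.59782530e-01]), 'ft_force': array([ 0.4104787 ,  0.57760056, -0.06972739]), 'wrist_torque': array([-0.00956367,  0.02148772, -0.01332589]), 'grip_force': 0.0, 'width': 0.08519581487499023}
scene {'vertical_fov': 42.16914796632344, 'cx': 291.6034940940625, 'cy': 201.53704379961965, 'dist_coeffs': array([-0.21240563,  0.        ,  0.        ,  0.        ,  0.        ]), 'camera_from_world': array([[-0.66379611, -0.74782487, -0.01151897,  0.38122784],
       [-0.34736646,  0.32190132, -0.88074746,  0.36087519],
       [ 0.66235283, -0.58063543, -0.47344612,  1.03340754],
       [ 0.        ,  0.        ,  0.        ,  1.        ]])}
top {'vertical_fov': 46.52540755910776, 'cx': 272.04370468630873, 'cy': 204.66577622502172, 'dist_coeffs': array([-0.03159825,  0.        ,  0.        ,  0.        ,  0.        ]), 'camera_from_world': array([[ 2.89013893e-02, -9.99581599e-01, -1.15616808e-03,
         4.29814929e-03],
       [-9.94752037e-01, -2.86481406e-02, -9.82225437e-02,
         5.33010122e-01],
       [ 9.81483253e-02,  3.98886853e-03, -9.95163803e-01,
         1.49432104e+00],
       [ 0.00000000e+00,  0.00000000e+00,  0.00000000e+00,
         1.00000000e+00]])}
```

View pics/scene0.png

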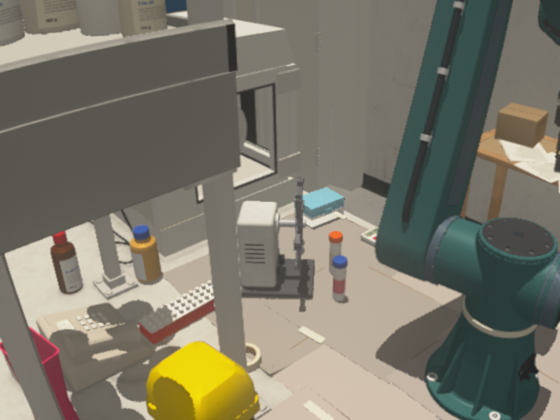

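View pics/top0.png

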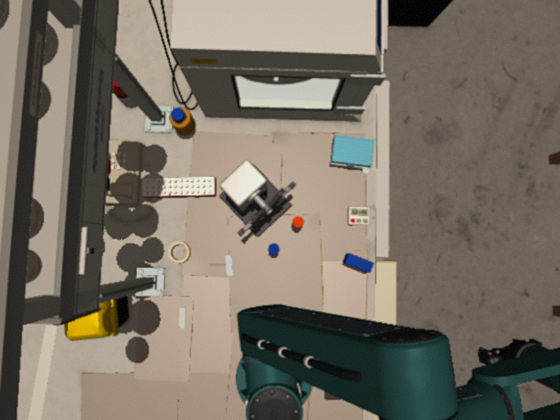

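Scene view: the rotator is at about (262,250), its wheel edge-on at (299,225), with the tubes at (335,250) and (340,278). Top view: housing top at (245,185), wheel at (267,208), red-capped tube at (298,223), blue-capped tube at (274,250), slide box at (358,263) and timer at (358,215).

```bash
cat > h.py <<'E'
import cv2,numpy as np
def K(c):
    h,w=c["frame"].shape[:2];f=h/2/np.tan(np.radians(c["vertical_fov"])/2)
    return np.array([[f,0,c["cx"]],[0,f,c["cy"]],[0,0,1.]])
def norm(c,uv): return cv2.undistortPoints(np.asarray(uv,float).reshape(-1,1,2),K(c),c["dist_coeffs"]).reshape(-1,2)
def pose(c): return np.linalg.inv(c["camera_from_world"])
def onplane(c,uv,z):
    n=norm(c,uv);M=pose(c);d=np.c_[n,np.ones(len(n))]@M[:3,:3].T;o=M[:3,3]
    return o+d*((z-o[2])/d[:,2])[:,None]
def cloud(c):
    h,w=c["z_map"].shape;v,u=np.mgrid[:h,:w];n=norm(c,np.c_[u.ravel(),v.ravel()])
    z=c["z_map"].ravel();p=np.c_[n*z[:,None],z];M=pose(c)
    P=p@M[:3,:3].T+M[:3,3];P[z<=0]=np.nan
    return P.reshape(h,w,3)
E
python3 - <<'E'
from h import *;import pickle
d=pickle.load(open("c0.pkl","rb"));c=d["top"];P=cloud(c)
hsv=cv2.cvtColor(c["frame"],cv2.COLOR_RGB2HSV)
X,Y,Z=P[...,0],P[...,1],P[...,2]
reg=(X>.35)&(X<.9)&(Y>-.4)&(Y<.4)
m=(reg&(Z>.175)&(Z<.21)&(hsv[...,1]<60)&(hsv[...,2]>130)).astype(np.uint8)
n,l,st,ce=cv2.connectedComponentsWithStats(m);i=1+st[1:,4].argmax();print(st[i],np.nanmedian(Z[l==i]))
uv=np.argwhere(l==i)[:,::-1];w=onplane(c,uv,.195)
r=cv2.minAreaRect(w[:,:2].astype(np.float32)*1000);print("housing",r,np.radians(r[2]))
for nm,lo,hi in(("red",(0,150,120),(12,255,255)),("blue",(105,150,80),(130,255,255))):
    k=cv2.inRange(hsv,lo,hi)*reg.astype(np.uint8)
    n,l,st,ce=cv2.connectedComponentsWithStats(k)
    for j in range(1,n):
        if st[j,4]>30:print(nm,st[j],onplane(c,[ce[j]],.111)[0],np.nanmedian(Z[l==j]))
# wheel points
yaw=None
crop=cv2.resize(c["frame"][140:280,210:390,::-1],None,fx=4,fy=4,interpolation=cv2.INTER_CUBIC);cv2.imwrite("pics/top0c.png",crop)
E
```

```text
[ 220  160   46   45 1155] 0.19422259040447565
housing ((572.83740234375, 98.76828002929688), (93.25605773925781, 107.36924743652344), 44.70185470581055) 0.7801945463645152
red [293 216  11  12 102] [ 0.47664591 -0.05772095  0.111     ] 0.11016125286544698
blue [172 108  12  13 118] [0.78941474 0.31131913 0.111     ] 0.13832851992880624
blue [269 244  10  11  78] [0.395057   0.01202239 0.111     ] 0.1102237854766317
blue [345 254  28  13 228] [ 0.36559951 -0.23248399  0.111     ] 0.06619801853840646
```

View pics/top0c.png

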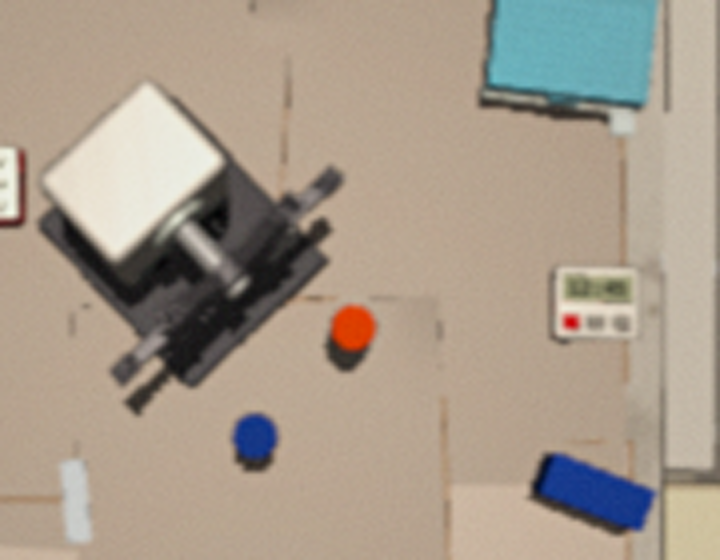

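The top crop shows the housing turned about 45°, with the wheel's arm tips at crop pixels (335,180) and (120,370). Both tubes stand in front of it. Next I measure the wheel angle from the depth points in the wheel's frame.

```bash
python3 - <<'E'
from h import *;import pickle
d=pickle.load(open("c0.pkl","rb"))
for n in d: print(n,pose(d[n])[:3,3])
c=d["top"]
yaw=.78;u=np.array([np.cos(yaw),np.sin(yaw)]);v=np.array([-u[1],u[0]])
hub=np.array([.5728,.0988])-.0975*u
img=np.full((560,760,3),255,np.uint8)
for k,(n,col) in enumerate((("top",(0,0,255)),("scene",(255,0,0)))):
    P=cloud(d[n]);F=d[n]["frame"]
    q=P[...,:2]-hub;a=q@u;b=q@v;z=P[...,2]-.165
    m=(abs(a)<.022)&(np.hypot(b,z)<.16)&(z>-.145)
    print(n,m.sum())
    for bb,zz,aa,cc in zip(b[m],z[m],a[m],F[m]):
        cv2.circle(img,(int((190+380*k)-bb*1250),int(280-zz*1250)),2,tuple(int(x) for x in cc[::-1]),-1)
    h=(abs(b)<.15)&(z>-.1)&(a<.03)&(a>-.08)
    print(np.histogram(a[h],bins=np.arange(-.08,.04,.01)))
    # housing front face plane fit
for k in(0,1):
    for r in(26,109,135):cv2.circle(img,(190+380*k,280),int(r*1.25),(0,160,0),1)
cv2.imwrite("pics/wheel0.png",img)
E
```

```text
scene [-0.30606691  0.76895849  0.81149405]
top [0.38342357 0.01360545 1.53945279]
top 596
(array([ 51,  14,   0,   0,   0,   0,   0,  93, 361,  87,  22]), array([-8.00000000e-02, -7.00000000e-02, -6.00000000e-02, -5.00000000e-02,
       -4.00000000e-02, -3.00000000e-02, -2.00000000e-02, -1.00000000e-02,
       -4.16333634e-17,  1.00000000e-02,  2.00000000e-02,  3.00000000e-02]))
scene 771
(array([129,  28,   0,   0,   0,   0,   0, 164, 450, 112,  33]), array([-8.00000000e-02, -7.00000000e-02, -6.00000000e-02, -5.00000000e-02,
       -4.00000000e-02, -3.00000000e-02, -2.00000000e-02, -1.00000000e-02,
       -4.16333634e-17,  1.00000000e-02,  2.00000000e-02,  3.00000000e-02]))
```

View pics/wheel0.png

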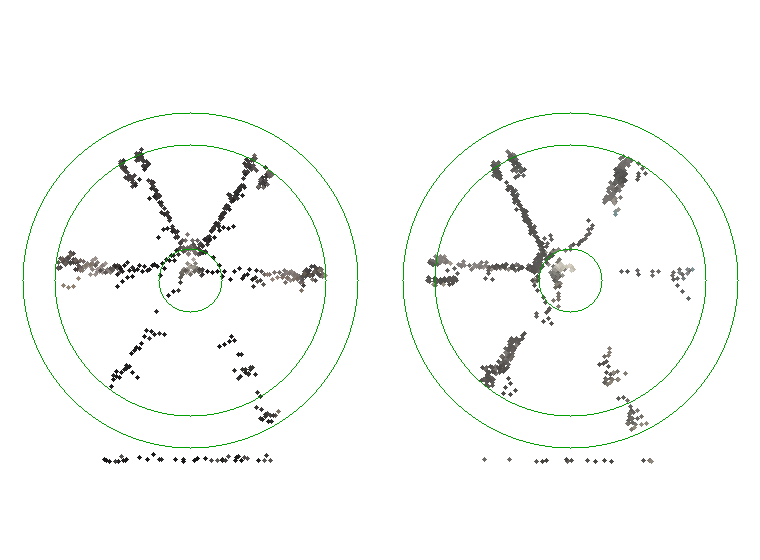

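The stem points to the lower right, about 150° clockwise, so I turn the wheel counterclockwise by pushing the top arms left. First I refine the hub and compute the approach.

```bash
cat >> h.py <<'E'
yaw0=.78
def wheel(c,hub,yaw,tol=.025,rmax=.14):
    u=np.array([np.cos(yaw),np.sin(yaw)]);v=np.array([-u[1],u[0]])
    P=cloud(c);q=P[...,:2]-hub;a=q@u;b=q@v;z=P[...,2]-.165
    r=np.hypot(b,z);m=(abs(a)<tol)&(r<rmax)&(r>.035)&(z>-.135)
    return a[m],b[m],z[m],u,v
E
python3 - <<'E'
from h import *;import pickle
from plant import env
d=pickle.load(open("c0.pkl","rb"))
u=np.array([np.cos(.78),np.sin(.78)]);hub=np.array([.5728,.0988])-.0975*u;print(hub)
for n in d:
    a,b,z,u,v=wheel(d[n],hub,.78)
    k=(z>.02)|(abs(b)>.06);print(n,"plane a=",np.polyfit(b[k],a[k],1),np.median(a))
    r=np.hypot(b,z);k=r<.088
    th=np.arctan2(-b[k],z[k]);ph=np.angle(np.exp(6j*th).mean())/6;print("angle mod60 deg",np.degrees(ph))
    k=z>.07;print("lat of top clips",np.median(b[k&(b>0)]),np.median(b[k&(b<0)]),"level tips",b.min(),b.max())
h=hub
s=env.read_state();R=cv2.Rodrigues(np.zeros(3))[0]
y=s["orientation"][2];Rt=np.array([[np.cos(y),np.sin(y),0],[np.sin(y),-np.cos(y),0],[0,0,-1]])
for lat in(.095,.1):
    t=np.array([*(hub+.004*u-lat*v),.33]);print(t,(Rt.T@(t-s["eef_pos"]))*1000)
E
```

```text
[0.50348593 0.03023026]
scene plane a= [0.00879105 0.00461629] 0.004156821871288272
angle mod60 deg -27.229092507901402
lat of top clips 0.04821987257981611 -0.04054714180352339 level tips -0.09834592156945891 0.11371253737671501
top plane a= [-0.00097546  0.00527647] 0.0038746129060714682
angle mod60 deg -27.16201714997403
lat of top clips 0.04258077303540799 -0.05104669911213668 level tips -0.10826514272858209 0.10547907218214407
[ 0.57314113 -0.03449341  0.33      ] [ 544.99209383 -418.81222774  -99.49682766]
[ 0.57665753 -0.03804798  0.33      ] [ 547.4774153  -414.47365917  -99.49682766]
```

Emit:
carry_out([
  [-1,0,0,-40,-0.12],
  [-1,0,0,-80,-0.24],
  [-1,0,0,-105,-0.36],
  [-1,130,-100,-105,-0.52],
  [-1,260,-200,-105,-0.52],
  [-1,260,-200,-105,-0.52],
  [-1,260,-200,-105,-0.52],
  [-1,260,-200,-105,-0.52],
  [-1,260,-200,-105,-0.52],
  [-1,260,-200,-105,-0.52],
])

```text
clock: 0.93
eef_pos: [0.3324, -0.3466, 0.3361]
orientation: [-3.141, -0.0, 0.779]
ft_force: [0.7, -0.5, 0.4]
width: -0.0002
grip_force: 0.0
```

```bash
cat >> h.py <<'E'
def rel(s,hub=np.array([.5070,.0337]),yaw=.78):
    "TCP in wheel frame: along axle, right of hub (mm), height above hub (mm)"
    u=np.array([np.cos(yaw),np.sin(yaw)]);v=np.array([-u[1],u[0]]);q=s["eef_pos"][:2]-hub
    return np.round(1000*np.array([q@u,-q@v,s["eef_pos"][2]-.165]),1)
E
python3 - <<'E'
from h import *
from plant import env
s=env.read_state();print(s["clock"],s["q"],s["eef_pos"],s["orientation"],rel(s))
E
```

```text
0.9333 [-9.50328369e-01  9.74462279e-02  1.59968034e+00  1.34052031e-04
  1.44495989e+00 -1.58861005e-01] [ 0.33243272 -0.34660184  0.33606383] [-3.14112610e+00 -2.09425932e-04  7.79312057e-01] [-391.6  147.6  171.1]
```

Emit:
carry_out([
  [-1,40,-10,0,0],
  [-1,80,-20,0,0],
  [-1,391,-50,0,0],
  [-1,391,-50,0,0],
  [-1,391,-50,0,0],
  [-1,391,-50,0,0],
  [-1,391,-50,0,0],
  [-1,391,-50,0,0],
  [-1,391,-50,0,0],
  [-1,391,-50,0,0],
])

```text
clock: 1.77
eef_pos: [0.5769, -0.0342, 0.3357]
orientation: [-3.141, -0.002, 0.782]
ft_force: [0.8, 0.4, 0.5]
width: -0.0003
grip_force: 0.0
```

Emit:
carry_out([
  [-1,0,0,0,0],
  [-1,0,0,0,0],
  [-1,0,0,0,0],
])

```text
clock: 2.02
eef_pos: [0.574, -0.0385, 0.3358]
orientation: [-3.141, 0.001, 0.78]
ft_force: [-0.5, 0.2, -0.8]
width: 0.0002
grip_force: 0.0
```

```bash
python3 - <<'E'
from h import *
from plant import env
s=env.read_state();print(s["clock"],s["q"],s["orientation"],rel(s))
c=env.read_camera("wrist");print(c["mount"]);cv2.imwrite("pics/w1.png",c["frame"][:,:,::-1])
E
```

```text
2.0167 [-1.86619714e-01  2.47711938e-01  1.41238265e+00 -5.05963853e-04
  1.48292555e+00  6.04204506e-01] [-3.14070419e+00  1.22569506e-03  7.80017413e-01] [ -3.1  98.4 170.8]
[[-7.12871249e-04 -9.46957494e-01 -3.21358051e-01  8.28994160e-02]
 [ 9.99999610e-01 -8.42574579e-04  2.64537765e-04 -3.64672696e-04]
 [-5.21274143e-04 -3.21357737e-01  9.46957725e-01 -1.42682602e-01]
 [ 0.00000000e+00  0.00000000e+00  0.00000000e+00  1.00000000e+00]]
```

View pics/w1.png

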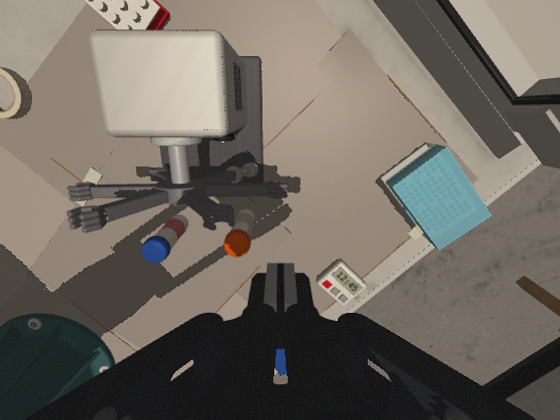

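The wrist view shows the wheel at about (180,190) with the closed fingers at (281,265) to its right and the tubes clear of the fingers. Next I lower the fingers beside the upper-right arm and push left.

Emit:
carry_out([
  [-1,2,0,30,0],
  [-1,2,0,60,0],
  [-1,2,0,94,0],
  [-1,2,-10,94,0],
  [-1,2,-18,94,0],
  [-1,2,-26,94,0],
  [-1,2,-34,94,0],
  [-1,2,-42,94,0],
  [-1,2,-50,94,0],
  [-1,2,-58,94,0],
])

```text
clock: 2.9
eef_pos: [0.5404, 0.003, 0.2485]
orientation: [3.129, -0.008, 0.779]
ft_force: [1.4, -1.4, 1.8]
width: -0.0001
grip_force: 1.1
```

Emit:
carry_out([
  [-1,0,-8,0,0],
  [-1,0,-16,0,0],
  [-1,0,-24,0,0],
  [-1,0,-32,0,0],
  [-1,0,-40,0,0],
  [-1,0,-48,0,0],
  [-1,0,-56,0,0],
  [-1,0,-62,0,0],
  [-1,0,-62,0,0],
])

```text
clock: 3.65
eef_pos: [0.4902, 0.0496, 0.242]
orientation: [-3.14, 0.001, 0.78]
ft_force: [-0.0, -0.5, -0.3]
width: -0.0002
grip_force: 0.0
```

```bash
cat > look.py <<'E'
from h import *
from plant import env
s=env.read_state();print(s["clock"],rel(s),s["ft_force"].round(1))
for n in("scene","top"):
    a,b,z,u,v=wheel(env.read_camera(n),np.array([.5070,.0337]),.78,.015,.15)
    r=np.hypot(b,z);th=np.degrees(np.arctan2(-b,z));k=(r<.09)
    H,_=np.histogram(th[k],bins=np.arange(-180,181,10));print(n,H)
    for lo in range(-180,180,30):
        j=(th>=lo)&(th<lo+30)
        if j.sum()>5:print((lo,int(j.sum()),int(np.median(th[j])),int(1000*np.percentile(r[j],95))),end=" ")
    print()
E
python3 look.py
```

```text
3.65 [ -0.7 -23.1  77. ] [-0.  -0.5 -0.3]
scene [ 0  0  1 37 25  0  0  0  1 39 30  0  0  5 66  3  6  0  0  4  3  0  0  0
  0  1 16  7  0  0  0  0  1 14  0  0]
(-180, 6, -152, 102) (-150, 112, -140, 106) (-120, 27, -90, 111) (-90, 119, -81, 109) (-60, 107, -34, 110) (-30, 190, -20, 144) (0, 7, 18, 48) (60, 25, 86, 121) (90, 14, 91, 125) (150, 21, 157, 96) 
top [ 0  0  0  9  0  0  0  0  0 26  5  0  0  0  0  0  0  0  0  0  0  0  0  0
  0  1  1  0  0  0  0  0  2  2  0  0]
(-150, 15, -142, 99) (-90, 64, -82, 104) (60, 57, 88, 134) (90, 18, 91, 127)
```

The wheel turned about 63° and the stem is now level on the right. Second push.

Emit:
carry_out([
  [-1,0,0,-30,0],
  [-1,0,0,-60,0],
  [-1,0,40,-60,0],
  [-1,0,80,-60,0],
  [-1,0,118,-60,0],
  [-1,0,118,-60,0],
  [-1,0,118,-60,0],
  [-1,0,118,-30,0],
  [-1,0,118,0,0],
  [-1,0,118,0,0],
])

```text
clock: 4.58
eef_pos: [0.5699, -0.0338, 0.2369]
orientation: [-3.132, 0.006, 0.78]
ft_force: [-0.8, 0.3, -0.7]
width: -0.0002
grip_force: 0.0
```

Emit:
carry_out([
  [-1,0,-8,0,0],
  [-1,0,-16,0,0],
  [-1,0,-24,0,0],
  [-1,0,-32,0,0],
  [-1,0,-40,0,0],
  [-1,0,-48,0,0],
  [-1,0,-56,0,0],
  [-1,0,-64,0,0],
  [-1,0,-72,0,0],
  [-1,0,-80,0,0],
])

```text
clock: 5.42
eef_pos: [0.5178, 0.0225, 0.243]
orientation: [3.141, -0.001, 0.78]
ft_force: [1.6, -1.0, 0.5]
width: -0.0001
grip_force: 0.9
```

Emit:
carry_out([
  [-1,0,-8,0,0],
  [-1,0,-16,0,0],
  [-1,0,-24,0,0],
  [-1,0,-32,0,0],
  [-1,0,-38,0,0],
  [-1,0,-38,0,0],
  [-1,0,-38,-40,0],
  [-1,0,-38,-80,0],
  [-1,0,-38,-110,0],
  [-1,0,-38,-110,0],
])

```text
clock: 6.25
eef_pos: [0.4951, 0.0487, 0.3589]
orientation: [3.134, -0.008, 0.78]
ft_force: [0.8, -0.9, -0.2]
width: 0.0002
grip_force: 0.0
```

```bash
python3 look.py
```

```text
6.25 [  2.1 -19.  193.9] [ 0.8 -0.9 -0.2]
scene [ 0  0  0 44 19  0  0  0  1 42 23  0  0  7 62  1  1  0  1  4 65  4  0  0
  0  1 13  3  0  0  0  0  1 13  0  0]
(-150, 115, -141, 105) (-120, 35, -91, 111) (-90, 110, -82, 109) (-60, 105, -34, 110) (-30, 43, -25, 111) (0, 194, 26, 133) (30, 8, 30, 129) (60, 19, 84, 95) (150, 21, 157, 96) 
top [ 0  0  0 15  0  0  0  0  2 52 11  0  0  0  0  1  0  0  0  0  2  0  0  0
  0  0  2  0  0  0  0  0  2  1  0  0]
(-150, 23, -144, 101) (-90, 95, -83, 104) (-60, 15, -31, 110) (-30, 7, -25, 107) (0, 8, 28, 100) (60, 10, 86, 107)
```

Emit:
carry_out([
  [1,-2,35,0,0],
  [1,-2,71,0,0],
  [1,-2,71,0,0],
  [1,-2,71,0,0],
  [1,-2,71,0,0],
  [1,-2,71,30,0],
  [1,-2,71,60,0],
  [1,-2,71,94,0],
  [1,-2,71,94,0],
  [1,-2,71,94,0],
])

```text
clock: 7.18
eef_pos: [0.5378, -0.0022, 0.2568]
orientation: [-3.137, 0.003, 0.781]
ft_force: [0.6, -0.5, 0.1]
width: 0.0852
grip_force: 0.0
```

```bash
python3 - <<'E'
from h import *
from plant import env
s=env.read_state();print(s["clock"],rel(s),s["width"])
c=env.read_camera("wrist");cv2.imwrite("pics/w2.png",c["frame"][:,:,::-1])
E
```

```text
7.1833 [-3.4 47.2 91.8] 0.08517044487794097
```

View pics/w2.png

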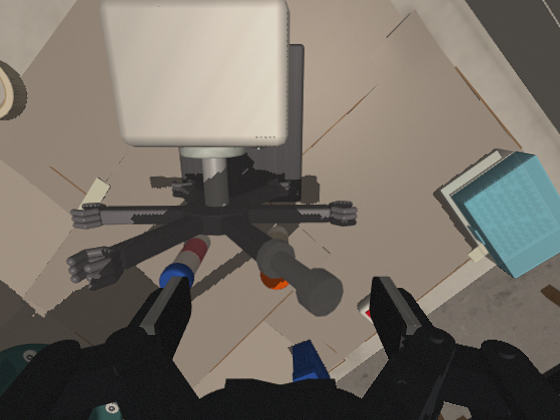

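The stem cap at (318,290) sits between the open fingers at (180,280) and (385,280). I sweep left to the axle line, check the position, then close to centre the stem.

Emit:
carry_out([
  [1,2,-8,0,0],
  [1,2,-16,0,0],
  [1,2,-24,0,0],
  [1,2,-32,0,0],
  [1,2,-40,0,0],
  [1,2,-48,0,0],
  [1,2,-50,0,0],
  [1,2,-50,0,0],
  [1,2,-50,0,0],
  [1,2,-50,0,0],
])

```text
clock: 8.07
eef_pos: [0.5063, 0.0337, 0.258]
orientation: [-3.141, 0.0, 0.78]
ft_force: [-0.4, -0.1, -0.1]
width: 0.0856
grip_force: 0.0
```

```bash
python3 look.py
```

```text
8.0667 [-0.5 -0.5 93. ] [-0.4 -0.1 -0.1]
scene [ 0 11 13  2  0  0  0 18 81  3  0  0 28  1  0  0  0  2 76  2  0  0  0  1
 16  6  0  0  0  0  0  7  1  0  0  0]
(-180, 65, -158, 105) (-120, 175, -98, 109) (-60, 103, -49, 112) (-30, 129, -22, 148) (0, 114, 6, 134) (60, 28, 67, 96) (120, 13, 138, 94) 
top [ 1  9  1  0  0  0  0 22 12  0  0  0  0  3  1  0  0  0  0  0  0  0  0  0
  0  0  0  0  0  0  1  0  0  0  0  0]
(-180, 18, -161, 94) (-120, 65, -100, 104) (-60, 28, -48, 108)
```

Emit:
carry_out([
  [0.7,0,0,0,0],
  [0.5,0,0,0,0],
  [0.3,0,0,0,0],
  [0.1,0,0,0,0],
  [-0.1,0,0,0,0],
  [-0.2,0,0,0,0],
  [-0.3,0,0,0,0],
  [-0.4,0,0,0,0],
  [-0.48,0,0,0,0],
  [-0.48,0,0,0,0],
])

```text
clock: 9.0
eef_pos: [0.5065, 0.0337, 0.2583]
orientation: [-3.142, -0.0, 0.78]
ft_force: [0.5, -1.2, 0.8]
width: 0.0221
grip_force: 0.5
```

Emit:
carry_out([
  [-0.52,0,0,0,0],
  [-0.52,0,0,0,0],
  [-0.52,0,0,0,0],
  [-0.52,0,0,0,0],
])

```text
clock: 9.33
eef_pos: [0.5064, 0.0338, 0.2584]
orientation: [-3.141, -0.0, 0.78]
ft_force: [-0.7, 0.4, 2.2]
width: 0.0208
grip_force: 6.5
```

Emit:
carry_out([
  [-0.3,0,0,0,0],
  [0,0,0,0,0],
  [1,0,0,0,0],
  [1,0,0,0,0],
  [1,0,0,0,0],
  [1,0,0,0,0],
  [1,0,0,-40,0],
  [1,0,0,-80,0],
  [1,0,0,-100,0],
  [1,0,0,-100,0],
])

```text
clock: 10.17
eef_pos: [0.5095, 0.0335, 0.3638]
orientation: [3.134, -0.007, 0.78]
ft_force: [0.8, -0.6, -0.1]
width: 0.0853
grip_force: 0.0
```

Emit:
carry_out([
  [1,-40,30,0,0],
  [1,-80,60,0,0],
  [1,-120,90,0,0],
  [1,-160,120,0,0],
  [1,-160,120,0,0],
  [1,-160,120,0,0],
])

```text
clock: 10.67
eef_pos: [0.4761, -0.1697, 0.3573]
orientation: [3.141, 0.003, 0.775]
ft_force: [0.5, 0.4, -0.1]
width: 0.0853
grip_force: 0.0
```

```bash
python3 look.py; python3 - <<'E'
from h import *
from plant import env
c=env.read_camera("scene");d=env.read_camera("top")
for c in(c,d):
    a,b,z,u,v=wheel(c,np.array([.5070,.0337]),.78,.02,.15)
    k=(z>.095)&(abs(b)<.04);print(k.sum(),np.median(b[k])*1000,np.median(z[k])*1000)
    r=np.hypot(b,z);k=r<.088;print(np.degrees(np.angle(np.exp(6j*np.arctan2(-b[k],z[k])).mean())/6))
hsv=cv2.cvtColor(d["frame"],cv2.COLOR_RGB2HSV);P=cloud(d)
m=((P[...,0]<.8)&(abs(P[...,1])<.4)&(P[...,2]>.175)&(P[...,2]<.21)&(hsv[...,1]<60)&(hsv[...,2]>130)).astype(np.uint8)
n,l,st,ce=cv2.connectedComponentsWithStats(m);i=1+st[1:,4].argmax();print(st[i],cv2.minAreaRect(onplane(d,np.argwhere(l==i)[:,::-1],.195)[:,:2].astype(np.float32)*1000))
cv2.imwrite("pics/fin.png",np.hstack([cv2.resize(x[:,:,::-1],None,fx=1,fy=1) for x in(env.read_camera("scene")["frame"][100:360,180:420],d["frame"][100:360,180:420],env.read_camera("wrist")["frame"][:260,120:420])]))
E
```

```text
10.6667 [-165.   122.8  192.3] [ 0.5  0.4 -0.1]
scene [16  7  0  0  0  1 70 51  1  0  0  0  2  0  0  0 38 92  0  0  0  0  3 15
  4  0  0  0  0  0  0  0  0  0  0  0]
(-180, 28, -172, 98) (-150, 19, -121, 109) (-120, 175, -111, 108) (-90, 33, -62, 113) (-60, 47, -55, 111) (-30, 273, -4, 135) (0, 21, 0, 137) (30, 23, 53, 101) 
top [ 2  0  0  0  0  8 23  2  0  0  0  2 52 26  0  0  0  2  1  0  0  0  7 70
 12  1  0  0  1 18  3  0  0  0  0  0]
(-150, 11, -122, 100) (-120, 35, -113, 100) (-90, 19, -62, 106) (-60, 108, -52, 104) (-30, 26, -1, 137) (0, 40, 2, 137) (30, 112, 55, 106) (60, 25, 64, 109) (90, 30, 115, 103) 
140 4.818427571517895 119.45360657150952
1.059974786501103
51 -3.3780080598597753 134.4311306560875
1.837007795853176
[ 220  160   46   45 1166] ((572.8427124023438, 98.87171936035156), (93.10293579101562, 107.50880432128906), 44.70185852050781)
```

View pics/fin.png

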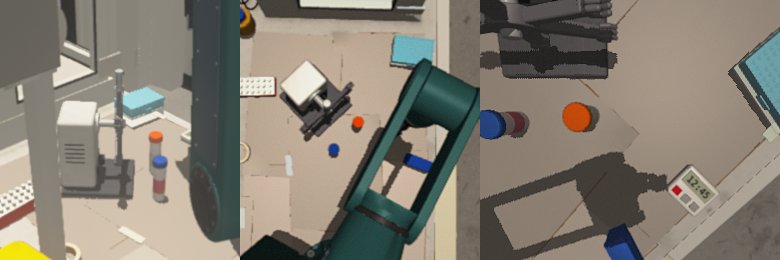

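The stem is within about 2° of vertical, the rotator has not moved, the bystanders still stand and the arm is clear. Handing in.

```bash
python3 -c "
from plant import env
print(env.finish_job())"
```

```text
the job is handed in; nothing more can be done
None
```

I pushed the wheel round until the stem pointed straight up, within about 2° by my measurement. The rotator had not moved, the bystanders looked undisturbed in the final pictures and the arm was clear, so I handed the job in at about 11 s; no verdict came back.

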